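Unstack the lidded pots onto their matching dishes at the market stall

TASK

Set out the porcelain for sale: take the stack of four lidded pots apart and stand each pot upright in the middle of the under-dish of its own colour. Set each one down gently, without dropping it or tipping it over, and leave the dishes, the vase and the goblet where they stand.

Things in the scene. Friction and masses are not known exactly. Their poses are not given: they have to be found in the camera images.
- blue_pot_mid (a point): blue porcelain pot with its lid on (pot and lid are one rigid piece), a plain upright cylinder 64 mm in diameter and 52 mm high with a flat lid top, gilt lines and white flowers; the largest, at the bottom of the stack, standing on the table. The point is its centre, half-way up (26 mm above its foot); z is up along its axis. Best pinched across its sides from above, at half height or a little higher.
- pink_pot_mid (a point): pink porcelain pot with its lid on (pot and lid are one rigid piece), a plain upright cylinder 54 mm in diameter and 48 mm high with a flat lid top, gilt lines and white flowers; second from the bottom, standing on the blue pot's lid. The point is its centre, half-way up (24 mm above its foot); z is up along its axis. Best pinched across its sides from above, at half height or a little higher.
- green_pot_mid (a point): green porcelain pot with its lid on (pot and lid are one rigid piece), a plain upright cylinder 44 mm in diameter and 46 mm high with a flat lid top, gilt lines and white flowers; third from the bottom, standing on the pink pot's lid. The point is its centre, half-way up (23 mm above its foot); z is up along its axis. Best pinched across its sides from above, at half height or a little higher.
- yellow_pot_mid (a point): yellow porcelain pot with its lid on (pot and lid are one rigid piece), a plain upright cylinder 34 mm in diameter and 46 mm high with a flat lid top, gilt lines and white flowers; the smallest, at the top of the stack, standing on the green pot's lid. The point is its centre, half-way up (23 mm above its foot); z is up along its axis. Best pinched across its sides from above, at half height or a little higher.
- blue_dish_well (a point): blue round under-dish, loose, 98 mm in diameter over its rim: a flat white well 82 mm across with a blue spot in its middle, inside a blue rim 7 mm above the table. The point is the middle of the well's floor, 4 mm above the table; z is up.
- pink_dish_well (a point): pink round under-dish, loose, 88 mm in diameter over its rim: a flat white well 72 mm across with a pink spot in its middle, inside a pink rim 7 mm above the table. The point is the middle of the well's floor, 4 mm above the table; z is up.
- green_dish_well (a point): green round under-dish, loose, 78 mm in diameter over its rim: a flat white well 62 mm across with a green spot in its middle, inside a green rim 7 mm above the table. The point is the middle of the well's floor, 4 mm above the table; z is up.
- yellow_dish_well (a point): yellow round under-dish, loose, 68 mm in diameter over its rim: a flat white well 52 mm across with a yellow spot in its middle, inside a yellow rim 7 mm above the table. The point is the middle of the well's floor, 4 mm above the table; z is up.
- vase_mid (a point): blue and white porcelain vase, loose, 118 mm high, 60 mm in diameter at the belly, not part of the job; the point is on its axis half-way up (59 mm above the table).
- goblet_mid (a point): brass goblet, loose, 95 mm high, 66 mm in diameter at the mouth, not part of the job; the point is on its axis half-way up (47.5 mm above the table). Nothing else near the pots and dishes stands higher than a roll of parcel tape (24 mm high, 96 mm across), which is not tracked; pots, dishes, vase, goblet and tape stand at least 130 mm from each other, centre to centre.
Things that resemble listed ones, but are neither listed nor needed, are in the scene too. What is shaped like the part that bears green_pot_mid but black or red is not meant.

How it is judged:
At the end, for the whole second after the job is handed in: Every pot stands upright (within 0.1 rad) on the floor of the well of the dish of its own colour (height within 4 mm), its centre within 12 mm of the dish's centre, the dishes lying flat (within 0.08 rad), all released and at rest (horizontal distance between blue_pot_mid and blue_dish_well below 0.012 m and z of blue_pot_mid in the frame of blue_dish_well between 0.022 and 0.03 m and angle between each of blue_pot_mid, pink_pot_mid, green_pot_mid, yellow_pot_mid's own z axis and vertical below 0.1 rad and angle between each of blue_dish_well, pink_dish_well, green_dish_well, yellow_dish_well's own z axis and vertical below 0.08 rad and linear speed of each of blue_pot, pink_pot, green_pot, yellow_pot below 0.02 m/s and contact force between each of blue_pot, pink_pot, green_pot, yellow_pot and the fingers below 0.05 N and horizontal distance between pink_pot_mid and pink_dish_well below 0.012 m and z of pink_pot_mid in the frame of pink_dish_well between 0.02 and 0.028 m and horizontal distance between green_pot_mid and green_dish_well below 0.012 m and z of green_pot_mid in the frame of green_dish_well between 0.019 and 0.027 m and horizontal distance between yellow_pot_mid and yellow_dish_well below 0.012 m and z of yellow_pot_mid in the frame of yellow_dish_well between 0.019 and 0.027 m); the robot touches nothing.
It fails at once if a pot is tipped over (leaning by more than 0.6 rad) (angle between any of blue_pot_mid, pink_pot_mid, green_pot_mid, yellow_pot_mid's own z axis and vertical above 0.6 rad).
It fails at once if a pot is dropped (falls faster than 0.5 m/s with nothing touching it, as after a fall of some 13 mm) ((linear speed of blue_pot above 0.5 m/s and contact force between blue_pot and anything else below 0.01 N) or (linear speed of pink_pot above 0.5 m/s and contact force between pink_pot and anything else below 0.01 N) or (linear speed of green_pot above 0.5 m/s and contact force between green_pot and anything else below 0.01 N) or (linear speed of yellow_pot above 0.5 m/s and contact force between yellow_pot and anything else below 0.01 N)).
It fails at once if a pot is slammed on a dish (more than 100 N between a pot and a dish) (contact force between any of blue_pot, pink_pot, green_pot, yellow_pot and blue_dish above 100 N or contact force between any of blue_pot, pink_pot, green_pot, yellow_pot and pink_dish above 100 N or contact force between any of blue_pot, pink_pot, green_pot, yellow_pot and green_dish above 100 N or contact force between any of blue_pot, pink_pot, green_pot, yellow_pot and yellow_dish above 100 N).
It fails at once if a dish is pushed or carried more than 25 mm from where it stood (distance of any of blue_dish_well, pink_dish_well, green_dish_well, yellow_dish_well from where it was at the start of the episode above 0.025 m).
It fails at once if the vase or the goblet is knocked (moved more than 15 mm or leaning more than 0.3 rad) (distance of any of vase_mid, goblet_mid from where it was at the start of the episode above 0.015 m or angle between any of vase_mid, goblet_mid's own z axis and vertical above 0.3 rad).
It also fails if it takes over 128 s, if anything falls off the work surface, if the arm or the gripper's body presses on something with over 40 N, if the wrist force passes 120 N, or if a joint passes its speed limit or range.

ROBOT

A 6-joint arm with a two-finger parallel gripper is mounted at the origin on the work surface. World frame = base frame: x ahead of the robot, y to its left, z up, the work surface at z = 0. Lengths are in m, angles in rad, forces in N, time in s.
With the tool pointing down it reaches from about 0.35 to 0.85 m from the base axis. Payload 8.1 kg.
Tool frame: the origin (TCP) lies at the centre of the arm's flange, where the gripper is bolted on; the fingertips stand 186 mm ahead of it and the grasp point (between the pads) lies 167 mm ahead of it; z points along the fingers, y is the line along which they close (so a half turn about z gives the same grasp; the last joint's range is limited). The gripper opens to 93 mm and grips with 3 to 60 N. Pads are 15 mm wide; open, the fingers measure 128 mm over their backs; the gripper's body (75 mm by 188 mm) begins 65 mm behind the grasp point.
Start: joints at [-1.281, 0.13, 1.488, -0, 1.523, -0.085], TCP at [0.22, -0.558, 0.405] pointing down, gripper open.
Joint ranges: [-2.96, 2.96], [-0.89, 2.26], [0.02, 2.5], [-1.34, 4.48], [0, 2.73], [-2.66, 2.66]. Speed limits (rad/s): [2.39, 2.39, 2.79, 3.14, 3.14, 3.14].

INTERFACE

Orientations are given as a rotation vector (axis times angle).
In Python, from plant import robot gives the robot as it stands.
- The arm moves only by the tool apply_moves, never from a script. Its argument "series" is a list of rows, each a list of 2 entries, a list of its own where there are three numbers: the shift along the tool's x, y, z in mm, then the turn, a rotation vector about the tool's x, y, z in rad. A call has 1 to 12 rows; each row shifts and turns the commanded pose from where the row before left it, along the tool's axes as they then stand; what a row does not reach is not made up. A row lasts 1/12 s, in which the tool goes at most 41.7 mm and 7.16 degrees, less where a joint would pass 70% of its speed; a pose out of reach is approached as far as the arm can. A call is refused whole if a number of a shift passes 41.7 or a number of a turn 0.125, either way. A call with a gripper value outside its range is refused whole. "claw" is the opening, from 0 (shut) to 1 (fully open), set as the call begins (left out, the last holds). The fingers move at their own pace and stop on an object; "newtons" is the grip in N (left out, the last holds). Time passes only in rows, so rows that do not move let the fingers close. It gives the time, the measured TCP pose, the force, the opening and the grip force at its end, in the units of the state.
- robot.read_state(): the state, without advancing time (a new reading comes with each control period).
- robot.read_camera(name): name is "scene" or "top"; returns (picture, depth): 384x512x3 uint8, blue, green, red; 384x512 float32, m along the optical axis (not along the pixel's ray), 0 where there is no reading.
- robot.calibration(name): a dict with "fx", "fy", "cx", "cy" (pixels), "extrinsics" (4x4, takes a point from world to camera coordinates). Camera axes: x right, y down, z forward; pixel columns grow to the right and rows downward; lengths in m; the calibration is good to about 2 mm. A picture is of the moment at which its call begins. calibration takes no time and is no camera call.
- robot.close_job(): hands the job in; it is judged then, once.
The state is a dict: "t": time; "q": joint angles; "dq": joint speeds; "joint_torque": joint torques, N m; "tool_pos": TCP position; "orientation": TCP orientation; "force": force on the tool from outside, world axes, zero at the start; "wrist_torque": the same for the moment, N m; "opening": finger opening in m; "gripper_force": force on a finger pad.
Only numpy, scipy, OpenCV 4.12 (cv2) and the standard library are available. Lean on these libraries where they do the work, as an engineer would, in place of code of your own. Each camera call takes 0.05 s, during which the arm holds its last target. There are 200 camera calls.

## Working session

There is one attempt and no reset: what is moved stays moved. The work goes in short steps, Python scripts to look and compute and a tool call to move; the robot and the scene stay as the last step left them, time stands still between calls to the robot, and variables do not carry over. Pictures are saved under pics/ and viewed, at most 14 in all, crops included, and the job is handed in when it is done.

Besides the shell and the picture viewer there is one more tool, called after "Request:" by a JSON object that holds its "op" and its "data". apply_moves: Moves the arm, as the interface text tells. Its arguments: {"type":"object","properties":{"series":{"type":"array"},"claw":{"type":"number"},"newtons":{"type":"number"}},"required":["series"]}

```bash
mkdir -p pics
python3 - <<'E'
from plant import robot
import cv2,numpy as np
for n in("scene","top"):
    p,d=robot.read_camera(n);cv2.imwrite(f"pics/{n}0.png",p);np.savez(f"{n}0.npz",p=p,d=d)
    c=robot.calibration(n);print(n,c["fx"],c["cx"],c["cy"],np.round(c["extrinsics"],3).tolist())
s=robot.read_state();print({k:np.round(v,3).tolist() for k,v in s.items()})
E
```

```text
scene 500.1358005430289 253.12275283992543 202.90833874562583 [[-0.6, 0.8, 0.022, 0.302], [0.465, 0.371, -0.804, -0.149], [-0.651, -0.472, -0.595, 1.624], [0.0, 0.0, 0.0, 1.0]]
top 360.5378560504036 254.55648304223357 189.37397025562194 [[-0.012, -1.0, -0.024, 0.016], [-0.992, 0.015, -0.124, 0.563], [0.124, 0.022, -0.992, 0.992], [0.0, 0.0, 0.0, 1.0]]
{'t': 0.1, 'q': [-1.281, 0.131, 1.489, -0.0, 1.523, -0.085], 'dq': [0.0, -0.003, -0.002, 0.001, 0.001, -0.001], 'joint_torque': [0.0, -56.134, -49.31, 0.077, 0.029, -0.0], 'tool_pos': [0.22, -0.558, 0.404], 'orientation': [-3.085, -0.585, 0.0], 'force': [-0.235, -0.326, 0.34], 'wrist_torque': [-0.013, -0.015, 0.008], 'gripper_force': 0.0, 'opening': 0.093}
```

View pics/top0.png

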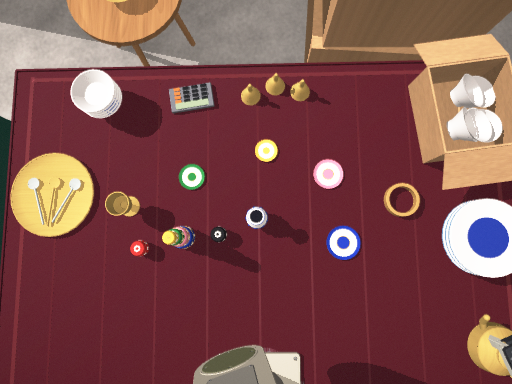

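View pics/scene0.png

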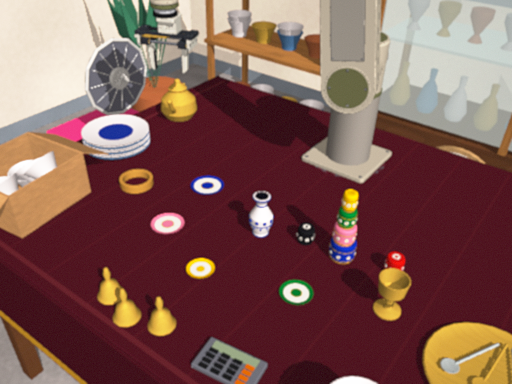

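Top view: dishes are blue (343,243), pink (328,174), green (192,177) and yellow (266,150). The stack is at about (178,237). The scene view shows the stack at (345,228) with yellow on top. There are three green-pot-shaped candidates: black at top (218,234), red at top (139,248), and the green one third up in the stack at scene (347,215). Only the last has the right colour and place.

```bash
cat > h.py <<'E'
from plant import robot
import cv2,numpy as np
from scipy.optimize import least_squares
from scipy.spatial.transform import Rotation as Ro
def shot(n):
    p,d=robot.read_camera(n);return p,d,robot.calibration(n)
def world(d,c):
    v,u=np.indices(d.shape);E=np.array(c["extrinsics"])
    P=np.stack([(u-c["cx"])/c["fx"]*d,(v-c["cy"])/c["fy"]*d,d],-1)
    return (P-E[:3,3])@E[:3,:3]
def plane(uv,c,z):
    E=np.array(c["extrinsics"]);R=E[:3,:3];o=-R.T@E[:3,3]
    r=np.c_[(uv[:,0]-c["cx"])/c["fx"],(uv[:,1]-c["cy"])/c["fy"],np.ones(len(uv))]@R
    return o+r*((z-o[2])/r[:,2])[:,None]
def dish(p,c,win,z=.006):
    u0,v0,h=win;m=np.zeros(p.shape[:2],np.uint8)
    s=p[v0-h:v0+h,u0-h:u0+h].astype(int)
    m[v0-h:v0+h,u0-h:u0+h]=(np.maximum(s[...,0],s[...,1])>75)
    k=max(cv2.findContours(m,cv2.RETR_EXTERNAL,cv2.CHAIN_APPROX_NONE)[0],key=cv2.contourArea)[:,0].astype(float)
    w=plane(k,c,z)[:,:2].astype(np.float32)
    (x,y),r=cv2.minEnclosingCircle(w);e=cv2.fitEllipse(w)
    return np.round([x,y,r,e[0][0],e[0][1],e[1][0]/2,e[1][1]/2],4)
def cyl(P,r,x0):
    f=least_squares(lambda a:np.hypot(P[:,0]-a[0],P[:,1]-a[1])-r,x0,loss="soft_l1",f_scale=.002)
    return np.round(f.x,4),np.round(np.median(abs(f.fun)),4)
HUE=dict(yellow=(22,34),green=(45,85),blue=(105,130),pink=(140,179))
E
python3 - <<'E'
from h import *
for n,wins in(("top",dict(blue=(343,243,22),pink=(328,174,20),green=(192,177,18),yellow=(266,150,16))),("scene",dict(blue=(207,185,20),pink=(168,223,22),green=(296,292,22),yellow=(200,268,20)))):
    z=np.load(n+"0.npz");c=robot.calibration(n)
    for k,w in wins.items():print(n,k,dish(z["p"],c,w))
    W=world(z["d"],c)
    if n=="top":
        for nm,(u,v,h) in dict(goblet=(122,204,20),vase=(256,217,14),black=(218,234,10),red=(139,248,10),tape=(402,200,20)).items():
            q=W[v-h:v+h,u-h:u+h].reshape(-1,3);q=q[q[:,2]>.02];print(nm,q[:,:2].min(0),q[:,:2].max(0),q[:,2].max())
        q=W[215:260,150:200].reshape(-1,3);q=q[q[:,2]>.183];print("top lid",len(q),(q.min(0)+q.max(0))/2,np.ptp(q,axis=0))
    else:
        q=W[180:275,320:370].reshape(-1,3);x0=q[q[:,2]>.183][:,:2].mean(0)
        for nm,a,b,r in(("blue",.006,.046,.032),("pink",.058,.094,.027),("green",.106,.14,.022),("yellow",.152,.186,.017)):
            s=q[(q[:,2]>a)&(q[:,2]<b)&(np.hypot(*(q[:,:2]-x0).T)<.06)];print(nm,len(s),cyl(s,r,x0-[.02,.02]))
s=robot.read_state();print(Ro.from_rotvec(s["orientation"]).as_matrix().round(3))
a=cv2.imread("pics/scene0.png")[170:275,285:415];cv2.imwrite("pics/crop.png",cv2.resize(a,None,fx=4,fy=4,interpolation=2))
E
```

```text
top blue [ 0.4106 -0.2422  0.0499  0.4106 -0.2423  0.0482  0.0486]
top pink [ 0.6106 -0.2064  0.045   0.6107 -0.2066  0.0435  0.0437]
top green [0.6084 0.1963 0.0395 0.6084 0.1962 0.0378 0.0379]
top yellow [ 0.6844 -0.0252  0.0353  0.6841 -0.0258  0.0334  0.0338]
goblet [ 0.43540488 -0.01431833] [0.55438439 0.41307829] 1.0546257359937272
vase [ 0.45302489 -0.02561437] [0.5120872  0.03582368] 0.12216930593754668
black [ 0.41544262 -0.01431833] [0.46070525 0.13477012] 1.0546257359937272
red [0.37864909 0.31656261] [0.42131871 0.35919702] 0.049304912568796204
tape [ 0.43540488 -0.45962908] [ 0.57681189 -0.01431833] 1.0546257359937272
top lid 153 [0.43079321 0.10762961 0.61914545] [0.03102042 0.24389588 0.87096058]
scene blue [ 0.4058 -0.2439  0.0524  0.406  -0.2442  0.0493  0.0505]
scene pink [ 0.6059 -0.2078  0.0466  0.6065 -0.208   0.0439  0.0448]
scene green [0.6044 0.1967 0.0396 0.6044 0.1962 0.0377 0.0383]
scene yellow [ 0.6796 -0.0255  0.0367  0.6802 -0.0258  0.0343  0.0355]
blue 0 (array([0.5412, 0.2502]), np.float64(nan))
pink 0 (array([0.5412, 0.2502]), np.float64(nan))
green 0 (array([0.5412, 0.2502]), np.float64(nan))
yellow 0 (array([0.5412, 0.2502]), np.float64(nan))
[[ 0.931  0.366 -0.   ]
 [ 0.366 -0.931  0.002]
 [ 0.    -0.002 -1.   ]]
  return _methods._mean(a, axis=axis, dtype=dtype,
  ret = ret.dtype.type(ret / rcount)
```

View pics/crop.png

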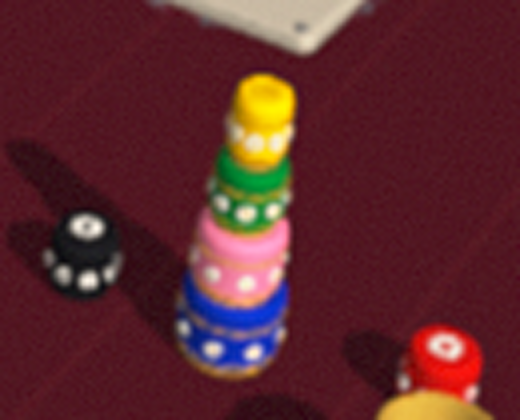

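The crop confirms the stack, bottom to top: blue, pink, green, yellow. The black decoy (left) and the red one (right, behind the goblet) are not meant. I'll now fit the pots, excluding zero depths.

```bash
cat >> h.py <<'E'
def pots(p,d,c,win,near,rad=.05):
    u0,u1,v0,v1=win;W=world(d,c)[v0:v1,u0:u1];D=d[v0:v1,u0:u1]
    H=cv2.cvtColor(p[v0:v1,u0:u1],cv2.COLOR_BGR2HSV);out={}
    for nm,r in(("blue",.032),("pink",.027),("green",.022),("yellow",.017)):
        a,b=HUE[nm];m=(D>0)&(H[...,0]>=a)&(H[...,0]<=b)&(H[...,1]>70)&(H[...,2]>70)
        q=W[m];q=q[(np.hypot(*(q[:,:2]-near).T)<rad)&(q[:,2]>.004)]
        if len(q)<20:continue
        zt=np.percentile(q[:,2],98);s=q[q[:,2]<zt-.006]
        t=q[q[:,2]>zt-.004]
        out[nm]=(len(s),cyl(s,r,np.array(near)),"ztop",round(float(zt),4),"lid",np.round((t.min(0)+t.max(0))/2,4)[:2],np.round(np.ptp(t,axis=0),3)[:2])
    return out
E
python3 - <<'E'
from h import *
for n,w in(("top",(150,200,215,260)),("scene",(320,370,180,275))):
    z=np.load(n+"0.npz");c=robot.calibration(n)
    for k,v in pots(z["p"],z["d"],c,w,(.43,.205)).items():print(n,k,*v)
z=np.load("top0.npz");W=world(z["d"],robot.calibration("top"))
for nm,(u,v,h) in dict(goblet=(122,204,20),vase=(256,217,14),black=(218,234,10),tape=(402,200,20)).items():
    q=W[v-h:v+h,u-h:u+h].reshape(-1,3);q=q[(q[:,2]>.015)&(q[:,2]<.3)];print(nm,q[:,:2].min(0).round(3),q[:,:2].max(0).round(3),q[:,2].max().round(3))
E
```

```text
top blue 38 (array([0.4315, 0.2171]), np.float64(0.0005)) ztop 0.0534 lid [0.431  0.2027] [0.061 0.033]
top pink 30 (array([0.4316, 0.2164]), np.float64(0.0008)) ztop 0.1011 lid [0.4326 0.2017] [0.05  0.024]
top green 14 (array([0.4325, 0.2158]), np.float64(0.0006)) ztop 0.1466 lid [0.4329 0.2081] [0.038 0.026]
top yellow 35 (array([0.4304, 0.2112]), np.float64(0.0024)) ztop 0.1939 lid [0.4309 0.2135] [0.026 0.024]
scene blue 249 (array([0.4272, 0.2162]), np.float64(0.0012)) ztop 0.0542 lid [0.438  0.2201] [0.045 0.054]
scene pink 196 (array([0.4286, 0.2156]), np.float64(0.001)) ztop 0.1021 lid [0.4354 0.2182] [0.04  0.047]
scene green 116 (array([0.4282, 0.2153]), np.float64(0.0011)) ztop 0.149 lid [0.4376 0.2165] [0.027 0.037]
scene yellow 186 (array([0.4277, 0.2149]), np.float64(0.0014)) ztop 0.1947 lid [0.4326 0.2173] [0.034 0.028]
goblet [0.492 0.348] [0.554 0.413] 0.097
vase [ 0.453 -0.026] [0.512 0.036] 0.122
black [0.415 0.091] [0.461 0.135] 0.049
tape [ 0.482 -0.46 ] [ 0.577 -0.364] 0.028
```

Measurements agree: the stack is at (0.430, 0.2155), and the dishes are blue (0.408,-0.243), pink (0.608,-0.207), green (0.606,0.1965) and yellow (0.682,-0.0255). I'll turn the tool so that tool y = world +x and tool x = world +y.

Request:
{"op": "apply_moves", "data": {"series": [[[0, 0, 0], [0, 0, -0.1196]], [[0, 0, 0], [0, 0, -0.1196]], [[0, 0, 0], [0, 0, -0.1196]], [[0, 0, 0], [0, 0, -0.1196]], [[0, 0, 0], [0, 0, -0.1196]], [[0, 0, 0], [0, 0, -0.1196]], [[0, 0, 0], [0, 0, -0.1196]], [[0, 0, 0], [0, 0, -0.1196]], [[0, 0, 0], [0, 0, -0.1196]], [[0, 0, 0], [0, 0, -0.1196]], [[0, 0, 0], [0, 0, 0]]], "claw": 1, "newtons": 15}}

```text
t: 1.02
tool_pos: [0.2196, -0.5582, 0.4041]
orientation: [-2.214, -2.227, -0.001]
force: [-0.1, 0.3, 0.1]
opening: 0.0935
gripper_force: 0.0
```

Request:
{"op": "apply_moves", "data": {"series": [[[30, 20, 0], [0, 0, 0]], [[30, 20, 0], [0, 0, 0]], [[30, 20, 0], [0, 0, 0]], [[30, 20, 0], [0, 0, 0]], [[30, 20, 0], [0, 0, 0]], [[30, 20, 0], [0, 0, 0]], [[30, 20, 0], [0, 0, 0]], [[30, 20, 0], [0, 0, 0]], [[30, 20, 0], [0, 0, 0]], [[30, 20, 0], [0, 0, 0]], [[30, 20, 0], [0, 0, 0]], [[0, 0, 0], [0, 0, 0]]]}}

```text
t: 2.02
tool_pos: [0.442, -0.2237, 0.4046]
orientation: [-2.221, -2.221, -0.004]
force: [-0.1, 0.7, 0.3]
opening: 0.0927
gripper_force: 0.0
```

Request:
{"op": "apply_moves", "data": {"series": [[[37, 0, -1], [0, 0, 0]], [[37, 0, -1], [0, 0, 0]], [[37, 0, -1], [0, 0, 0]], [[37, 0, -1], [0, 0, 0]], [[37, 0, -1], [0, 0, 0]], [[37, -1, -1], [0, 0, 0]], [[37, -1, -1], [0, 0, 0]], [[37, -1, -1], [0, 0, 0]], [[37, -1, -1], [0, 0, 0]], [[37, -2, -1], [0, 0, 0]], [[37, -2, 0], [0, 0, 0]], [[36, -2, 0], [0, 0, 0]]]}}

```text
t: 3.02
tool_pos: [0.4292, 0.2162, 0.4148]
orientation: [2.226, 2.217, 0.0]
force: [1.2, -0.5, 1.0]
opening: 0.0926
gripper_force: 0.0
```

Request:
{"op": "apply_moves", "data": {"series": [[[0, 0, 0], [0, 0, 0]], [[0, 0, 0], [0, 0, 0]], [[0, 0, 0], [0, 0, 0]]]}}

```text
t: 3.27
tool_pos: [0.4297, 0.2144, 0.4144]
orientation: [2.223, 2.22, -0.001]
force: [-0.9, -0.4, -0.8]
opening: 0.0931
gripper_force: 0.0
```

Run:
```python
from h import *
p,d,c=shot("scene");cv2.imwrite("pics/s1.png",p[100:300,250:450])
for k,v in pots(p,d,c,(320,370,180,275),(.43,.215)).items():print(k,*v)
s=robot.read_state();print(np.round(s["tool_pos"],4),Ro.from_rotvec(s["orientation"]).as_matrix().round(3))
```

```text
blue 254 (array([0.4272, 0.2164]), np.float64(0.0009)) ztop 0.0548 lid [0.4385 0.221 ] [0.045 0.055]
pink 206 (array([0.4289, 0.2156]), np.float64(0.0013)) ztop 0.1029 lid [0.4362 0.2177] [0.041 0.047]
green 109 (array([0.4289, 0.2147]), np.float64(0.0011)) ztop 0.1487 lid [0.4357 0.2174] [0.031 0.037]
yellow 186 (array([0.4279, 0.2148]), np.float64(0.0014)) ztop 0.1952 lid [0.4324 0.2164] [0.028 0.026]
[0.4298 0.2138 0.4145] [[ 0.002  1.    -0.   ]
 [ 1.    -0.002 -0.001]
 [-0.001 -0.    -1.   ]]
```

View pics/s1.png

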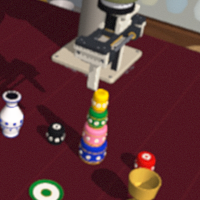

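The gripper hangs centred above the yellow pot (crop pixel about (101,97)). Descend and grip.

Request:
{"op": "apply_moves", "data": {"series": [[[0.2, 0, 9], [0, 0, 0]], [[0.2, 0, 9], [0, 0, 0]], [[0.2, 0, 9], [0, 0, 0]], [[0.2, 0, 9], [0, 0, 0]], [[0.2, 0, 9], [0, 0, 0]], [[0.2, 0, 9], [0, 0, 0]], [[0, 0, 9], [0, 0, 0]], [[0, 0, 7], [0, 0, 0]], [[0, 0, 4], [0, 0, 0]], [[0, 0, 0], [0, 0, 0]], [[0, 0, 0], [0, 0, 0]]]}}

```text
t: 4.23
tool_pos: [0.4297, 0.2159, 0.3407]
orientation: [-2.221, -2.222, 0.0]
force: [-0.5, 0.3, 0.4]
opening: 0.0931
gripper_force: 0.0
```

Request:
{"op": "apply_moves", "data": {"series": [[[0, 0, 0], [0, 0, 0]], [[0, 0, 0], [0, 0, 0]], [[0, 0, 0], [0, 0, 0]], [[0, 0, 0], [0, 0, 0]], [[0, 0, 0], [0, 0, 0]], [[0, 0, 0], [0, 0, 0]], [[0, 0, 0], [0, 0, 0]], [[0, 0, 0], [0, 0, 0]], [[0, 0, 0], [0, 0, 0]], [[0, 0, 0], [0, 0, 0]]], "claw": 0, "newtons": 15}}

```text
t: 5.07
tool_pos: [0.4297, 0.2159, 0.3408]
orientation: [2.221, 2.221, 0.0]
force: [-0.6, -0.1, -0.2]
opening: 0.0339
gripper_force: 15.0
```

Request:
{"op": "apply_moves", "data": {"series": [[[0, 0, -5], [0, 0, 0]], [[0, 0, -10], [0, 0, 0]], [[-10, 10, -10], [0, 0, 0]], [[-20, 20, -5], [0, 0, 0]], [[-27, 28, 0], [0, 0, 0]], [[-27, 28, 0], [0, 0, 0]], [[-27, 28, 0], [0, 0, 0]], [[-27, 28, 0], [0, 0, 0]], [[-27, 28, 0], [0, 0, 0]], [[-27, 28, 0], [0, 0, 0]], [[-27, 28, 0], [0, 0, 0]], [[-22.5, 26.5, 0], [0, 0, 0]]]}}

```text
t: 6.07
tool_pos: [0.6835, -0.0279, 0.3716]
orientation: [2.222, 2.22, 0.0]
force: [0.1, 1.0, -0.6]
opening: 0.0335
gripper_force: 15.0
```

Request:
{"op": "apply_moves", "data": {"series": [[[0, 0, 0], [0, 0, 0]], [[0, 0, 10], [0, 0, 0]], [[0, 0, 16], [0, 0, 0]], [[0, 0, 18], [0, 0, 0]], [[0, 0, 18], [0, 0, 0]], [[0, 0, 18], [0, 0, 0]], [[0, 0, 18], [0, 0, 0]], [[0, 0, 18], [0, 0, 0]], [[0, 0, 16], [0, 0, 0]], [[0, 0, 12], [0, 0, 0]], [[0, 0, 6], [0, 0, 0]], [[0, 0, 0], [0, 0, 0]]]}}

```text
t: 7.07
tool_pos: [0.6812, -0.0249, 0.2191]
orientation: [-2.219, -2.221, 0.003]
force: [-0.1, 0.7, -1.2]
opening: 0.0339
gripper_force: 15.0
```

Run:
```python
from h import *
s=robot.read_state();print(np.round(s["tool_pos"],4),s["opening"],s["force"],Ro.from_rotvec(s["orientation"]).as_matrix().round(3).tolist())
p,d,c=shot("scene");cv2.imwrite("pics/s2.png",cv2.resize(p[160:310,120:320],None,fx=3,fy=3))
for k,v in pots(p,d,c,(150,260,200,300),(.682,-.0255)).items():print(k,*v)
print(dish(p,c,(200,268,20)))
```

```text
[ 0.6812 -0.0249  0.2191] 0.033861889924817354 [-0.05877781  0.74999917 -1.16061885] [[-0.001, 1.0, -0.003], [1.0, 0.001, 0.0], [0.0, -0.003, -1.0]]
pink 24 (array([ 0.6876, -0.0132]), np.float64(0.013)) ztop 0.1615 lid [ 0.7106 -0.0459] [0.005 0.005]
yellow 236 (array([ 0.675 , -0.0232]), np.float64(0.0052)) ztop 0.0743 lid [ 0.6787 -0.0125] [0.04  0.031]
[ 0.6724 -0.0504  0.0624  0.666  -0.0458  0.039   0.0611]
```

View pics/s2.png

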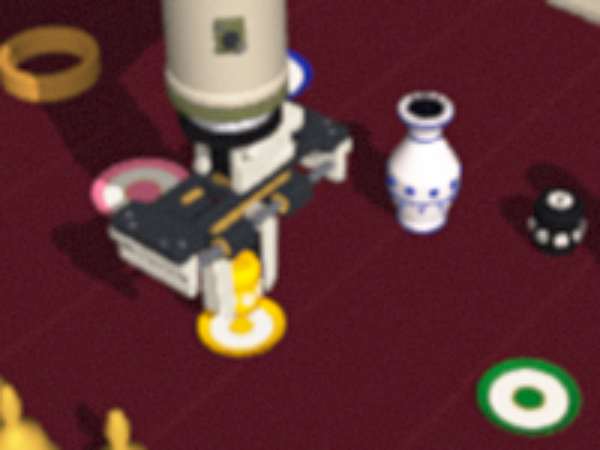

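The yellow pot hangs about 20 mm above the yellow dish (crop (242,325)) and is centred on it. Lower it gently.

Request:
{"op": "apply_moves", "data": {"series": [[[0, 0.6, 4], [0, 0, 0]], [[0, 0, 4], [0, 0, 0]], [[0, 0, 3], [0, 0, 0]], [[0, 0, 3], [0, 0, 0]], [[0, 0, 2], [0, 0, 0]], [[0, 0, 1.5], [0, 0, 0]], [[0, 0, 1], [0, 0, 0]], [[0, 0, 0.5], [0, 0, 0]], [[0, 0, 0.5], [0, 0, 0]], [[0, 0, 0.5], [0, 0, 0]], [[0, 0, 0], [0, 0, 0]]]}}

```text
t: 8.03
tool_pos: [0.6828, -0.0256, 0.2007]
orientation: [2.221, 2.221, 0.0]
force: [0.4, 0.7, -0.4]
opening: 0.0337
gripper_force: 15.0
```

Request:
{"op": "apply_moves", "data": {"series": [[[0, 0, 0.5], [0, 0, 0]], [[0, 0, 0.5], [0, 0, 0]], [[0, 0, 0.5], [0, 0, 0]], [[0, 0, 0], [0, 0, 0]], [[0, 0, 0], [0, 0, 0]]]}}

```text
t: 8.45
tool_pos: [0.6827, -0.0256, 0.1992]
orientation: [-2.221, -2.221, 0.0]
force: [1.2, -0.9, -0.9]
opening: 0.0339
gripper_force: 15.0
```

Request:
{"op": "apply_moves", "data": {"series": [[[0, 0, 0.5], [0, 0, 0]], [[0, 0, 0.5], [0, 0, 0]], [[0, 0, 0], [0, 0, 0]], [[0, 0, 0], [0, 0, 0]]]}}

```text
t: 8.78
tool_pos: [0.6829, -0.0257, 0.1987]
orientation: [2.221, 2.221, 0.0]
force: [-3.2, 1.4, 5.6]
opening: 0.0337
gripper_force: 15.0
```

Contact felt (5.6 N). Release, rise and go back.

Request:
{"op": "apply_moves", "data": {"series": [[[0, 0, 0], [0, 0, 0]], [[0, 0, 0], [0, 0, 0]], [[0, 0, 0], [0, 0, 0]], [[0, 0, 0], [0, 0, 0]], [[0, 0, 0], [0, 0, 0]], [[0, 0, 0], [0, 0, 0]], [[0, 0, -10], [0, 0, 0]], [[0, 0, -20], [0, 0, 0]], [[0, 0, -35], [0, 0, 0]], [[0, 0, -38], [0, 0, 0]], [[0, 0, -38], [0, 0, 0]], [[0, 0, -29], [0, 0, 0]]], "claw": 1}}

```text
t: 9.78
tool_pos: [0.6829, -0.0256, 0.3731]
orientation: [2.219, 2.219, 0.004]
force: [0.9, 0.1, 0.3]
opening: 0.0931
gripper_force: 0.0
```

Request:
{"op": "apply_moves", "data": {"series": [[[26, -27, 0], [0, 0, 0]], [[27, -28, 0], [0, 0, 0]], [[27, -28, 0], [0, 0, 0]], [[27, -28, 0], [0, 0, 0]], [[27, -28, 0], [0, 0, 0]], [[27, -28, 0], [0, 0, 0]], [[27, -28, 0], [0, 0, 0]], [[27, -28, 0], [0, 0, 0]], [[26, -28, 0], [0, 0, 0]], [[0, -1.5, 0], [0, 0, 0]], [[0, 0, 0], [0, 0, 0]], [[0, 0, 0], [0, 0, 0]]]}}

```text
t: 10.78
tool_pos: [0.4303, 0.2154, 0.3691]
orientation: [2.22, 2.222, 0.002]
force: [0.3, 0.0, 0.8]
opening: 0.093
gripper_force: 0.0
```

Run:
```python
from h import *
s=robot.read_state();print(np.round(s["tool_pos"],4),s["opening"])
p,d,c=shot("scene");cv2.imwrite("pics/s3.png",p[120:320,120:440])
for k,v in pots(p,d,c,(150,260,200,300),(.682,-.0255)).items():print(k,*v)
for k,v in pots(p,d,c,(320,370,180,275),(.43,.215)).items():print(k,*v)
```

```text
[0.4303 0.2154 0.3691] 0.0929714763492924
pink 0 (array([ 0.682 , -0.0255]), np.float64(nan)) ztop 0.0059 lid [ 0.6837 -0.0266] [0.089 0.089]
yellow 235 (array([ 0.6802, -0.0265]), np.float64(0.0028)) ztop 0.0542 lid [ 0.683  -0.0243] [0.027 0.028]
blue 245 (array([0.4271, 0.2167]), np.float64(0.0011)) ztop 0.054 lid [0.4367 0.2188] [0.049 0.057]
pink 198 (array([0.4283, 0.2155]), np.float64(0.0011)) ztop 0.1033 lid [0.4358 0.2175] [0.041 0.048]
green 112 (array([0.4285, 0.2147]), np.float64(0.0009)) ztop 0.1489 lid [0.4324 0.2175] [0.036 0.037]
yellow 29 (array([0.432 , 0.2188]), np.float64(0.0014)) ztop 0.1472 lid [0.4229 0.2198] [0.018 0.009]
  return _methods._mean(a, axis=axis, dtype=dtype,
  ret = ret.dtype.type(ret / rcount)
```

View pics/s3.png

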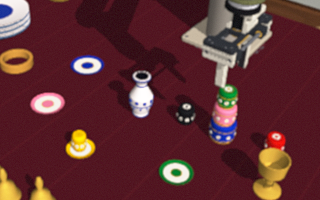

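The yellow pot stands centred on its dish (crop (80,143)), and the gripper is back above the stack. Green next.

Request:
{"op": "apply_moves", "data": {"series": [[[0, 0, 8], [0, 0, 0]], [[0, 0, 10], [0, 0, 0]], [[0, 0, 10], [0, 0, 0]], [[0, 0, 10], [0, 0, 0]], [[0, 0, 10], [0, 0, 0]], [[0, 0, 10], [0, 0, 0]], [[0, 0, 10], [0, 0, 0]], [[0, 0, 5], [0, 0, 0]], [[0, 0, 3], [0, 0, 0]], [[0, 0, 0], [0, 0, 0]], [[0, 0, 0], [0, 0, 0]]]}}

```text
t: 11.75
tool_pos: [0.4304, 0.2155, 0.2925]
orientation: [2.221, 2.221, 0.0]
force: [-0.4, 0.2, -0.5]
opening: 0.0933
gripper_force: 0.0
```

Request:
{"op": "apply_moves", "data": {"series": [[[0, 0, 0], [0, 0, 0]], [[0, 0, 0], [0, 0, 0]], [[0, 0, 0], [0, 0, 0]], [[0, 0, 0], [0, 0, 0]], [[0, 0, 0], [0, 0, 0]], [[0, 0, 0], [0, 0, 0]], [[0, 0, 0], [0, 0, 0]], [[0, 0, 0], [0, 0, 0]], [[0, 0, 0], [0, 0, 0]], [[0, 0, 0], [0, 0, 0]]], "claw": 0, "newtons": 15}}

```text
t: 12.58
tool_pos: [0.4303, 0.2154, 0.2923]
orientation: [2.221, 2.221, 0.0]
force: [0.3, -0.1, -0.2]
opening: 0.0436
gripper_force: 15.0
```

Request:
{"op": "apply_moves", "data": {"series": [[[0, 0, -5], [0, 0, 0]], [[0, 0, -10], [0, 0, 0]], [[0, 5, -10], [0, 0, 0]], [[-2, 15, -10], [0, 0, 0]], [[-3, 24, -5], [0, 0, 0]], [[-3, 28, 0], [0, 0, 0]], [[-3, 28, 0], [0, 0, 0]], [[-3, 28, 0], [0, 0, 0]], [[-3, 28, 0], [0, 0, 0]], [[-2, 15, 0], [0, 0, 0]], [[0, 4.7, 0], [0, 0, 0]], [[0, 0, 0], [0, 0, 0]]]}}

```text
t: 13.58
tool_pos: [0.6071, 0.196, 0.3328]
orientation: [2.222, 2.22, 0.001]
force: [0.5, 0.0, -1.8]
opening: 0.0435
gripper_force: 15.0
```

Request:
{"op": "apply_moves", "data": {"series": [[[0, 0, 8], [0, 0, 0]], [[0, 0, 15], [0, 0, 0]], [[0, 0, 18], [0, 0, 0]], [[0, 0, 18], [0, 0, 0]], [[0, 0, 18], [0, 0, 0]], [[0, 0, 18], [0, 0, 0]], [[0, 0, 15], [0, 0, 0]], [[0, 0, 10], [0, 0, 0]], [[0, 0, 5], [0, 0, 0]], [[0, 0, 2], [0, 0, 0]], [[0, 0, 0], [0, 0, 0]], [[0, 0, 0], [0, 0, 0]]]}}

```text
t: 14.58
tool_pos: [0.6063, 0.1966, 0.2064]
orientation: [2.221, 2.221, 0.002]
force: [-0.8, -0.8, -0.9]
opening: 0.0435
gripper_force: 15.0
```

Request:
{"op": "apply_moves", "data": {"series": [[[0, 0, 2.5], [0, 0, 0]], [[0, 0, 2], [0, 0, 0]], [[0, 0, 1.5], [0, 0, 0]], [[0, 0, 1], [0, 0, 0]], [[0, 0, 0.5], [0, 0, 0]], [[0, 0, 0.5], [0, 0, 0]], [[0, 0, 0.5], [0, 0, 0]], [[0, 0, 0], [0, 0, 0]], [[0, 0, 0], [0, 0, 0]]]}}

```text
t: 15.33
tool_pos: [0.606, 0.1964, 0.1967]
orientation: [-2.221, -2.221, -0.0]
force: [0.2, 0.2, -1.2]
opening: 0.0434
gripper_force: 15.0
```

Request:
{"op": "apply_moves", "data": {"series": [[[0, 0, 0.5], [0, 0, 0]], [[0, 0, 0.5], [0, 0, 0]], [[0, 0, 0], [0, 0, 0]], [[0, 0, 0], [0, 0, 0]]]}}

```text
t: 15.67
tool_pos: [0.6061, 0.1964, 0.1963]
orientation: [2.221, 2.221, 0.0]
force: [-3.2, -0.7, 4.9]
opening: 0.0438
gripper_force: 15.0
```

Request:
{"op": "apply_moves", "data": {"series": [[[0, 0, 0], [0, 0, 0]], [[0, 0, 0], [0, 0, 0]], [[0, 0, 0], [0, 0, 0]], [[0, 0, 0], [0, 0, 0]], [[0, 0, 0], [0, 0, 0]], [[0, 0, 0], [0, 0, 0]], [[0, 0, -10], [0, 0, 0]], [[0, 0, -20], [0, 0, 0]], [[0, 0, -30], [0, 0, 0]], [[0, 0, -30], [0, 0, 0]], [[0, 0, -20], [0, 0, 0]], [[0, 0, -10], [0, 0, 0]]], "claw": 1}}

```text
t: 16.67
tool_pos: [0.607, 0.1966, 0.3208]
orientation: [2.219, 2.219, 0.008]
force: [1.2, 1.0, 1.1]
opening: 0.0931
gripper_force: 0.0
```

Request:
{"op": "apply_moves", "data": {"series": [[[1, -15, 0], [0, 0, 0]], [[3, -25, 0], [0, 0, 0]], [[3, -30, 0], [0, 0, 0]], [[3, -30, 0], [0, 0, 0]], [[3, -30, 0], [0, 0, 0]], [[3, -25, 0], [0, 0, 0]], [[3, -15, 0], [0, 0, 0]], [[0, -5.7, 0], [0, 0, 0]], [[0, 0, 0], [0, 0, 0]], [[0, 0, 0], [0, 0, 0]]]}}

```text
t: 17.5
tool_pos: [0.4307, 0.2153, 0.3159]
orientation: [2.221, 2.221, 0.001]
force: [-0.6, -0.1, -0.3]
opening: 0.0934
gripper_force: 0.0
```

Run:
```python
from h import *
s=robot.read_state();print(np.round(s["tool_pos"],4),s["opening"])
p,d,c=shot("scene")
for k,v in pots(p,d,c,(260,330,240,320),(.606,.196)).items():
    if k=="green":print(k,*v)
for k,v in pots(p,d,c,(320,370,180,275),(.43,.215)).items():
    if k in("blue","pink"):print(k,*v)
```

```text
[0.4307 0.2153 0.3159] 0.09338521909605178
green 250 (array([0.6038, 0.1972]), np.float64(0.0105)) ztop 0.0534 lid [0.6067 0.1967] [0.042 0.039]
blue 243 (array([0.4272, 0.2164]), np.float64(0.001)) ztop 0.0538 lid [0.439 0.219] [0.047 0.059]
pink 203 (array([0.4283, 0.2157]), np.float64(0.0011)) ztop 0.1034 lid [0.4318 0.2198] [0.053 0.042]
```

Request:
{"op": "apply_moves", "data": {"series": [[[0, 0, 8], [0, 0, 0]], [[0, 0, 10], [0, 0, 0]], [[0, 0, 10], [0, 0, 0]], [[0, 0, 10], [0, 0, 0]], [[0, 0, 10], [0, 0, 0]], [[0, 0, 10], [0, 0, 0]], [[0, 0, 8], [0, 0, 0]], [[0, 0, 3], [0, 0, 0]], [[0, 0, 0], [0, 0, 0]], [[0, 0, 0], [0, 0, 0]]]}}

```text
t: 18.38
tool_pos: [0.4303, 0.2154, 0.2468]
orientation: [-2.221, -2.221, 0.0]
force: [-0.0, -0.7, 0.3]
opening: 0.0927
gripper_force: 0.0
```

Request:
{"op": "apply_moves", "data": {"series": [[[0, 0, 0], [0, 0, 0]], [[0, 0, 0], [0, 0, 0]], [[0, 0, 0], [0, 0, 0]], [[0, 0, 0], [0, 0, 0]], [[0, 0, 0], [0, 0, 0]], [[0, 0, 0], [0, 0, 0]], [[0, 0, 0], [0, 0, 0]], [[0, 0, 0], [0, 0, 0]], [[0, 0, 0], [0, 0, 0]], [[0, 0, 0], [0, 0, 0]]], "claw": 0, "newtons": 20}}

```text
t: 19.22
tool_pos: [0.4304, 0.2154, 0.2469]
orientation: [2.221, 2.221, 0.0]
force: [1.2, -0.1, 1.5]
opening: 0.054
gripper_force: 20.0
```

Lift 110 mm, carry to pink.

Request:
{"op": "apply_moves", "data": {"series": [[[0, 0, -5], [0, 0, 0]], [[0, 0, -12], [0, 0, 0]], [[0, 0, -20], [0, 0, 0]], [[0, 0, -25], [0, 0, 0]], [[0, 0, -25], [0, 0, 0]], [[0, 0, -16], [0, 0, 0]], [[0, 0, -7], [0, 0, 0]], [[0, 0, 0], [0, 0, 0]]]}}

```text
t: 19.88
tool_pos: [0.4308, 0.2156, 0.3594]
orientation: [2.22, 2.22, 0.006]
force: [0.1, 0.8, -1.7]
opening: 0.0535
gripper_force: 20.0
```

Request:
{"op": "apply_moves", "data": {"series": [[[-15, 6, 0], [0, 0, 0]], [[-30, 13, 0], [0, 0, 0]], [[-36, 15, 0], [0, 0, 0]], [[-38, 16, 0], [0, 0, 0]], [[-38, 16, 0], [0, 0, 0]], [[-38, 16, 0], [0, 0, 0]], [[-38, 16, 0], [0, 0, 0]], [[-38, 16, 0], [0, 0, 0]], [[-38, 16, 0], [0, 0, 0]], [[-38, 16, 0], [0, 0, 0]], [[-38, 16, 0], [0, 0, 0]], [[-25, 11, 0], [0, 0, 0]]]}}

```text
t: 20.88
tool_pos: [0.6033, -0.1981, 0.3546]
orientation: [-2.222, -2.218, 0.003]
force: [0.5, 0.2, -1.6]
opening: 0.0537
gripper_force: 20.0
```

Request:
{"op": "apply_moves", "data": {"series": [[[-12.4, 4.6, 0], [0, 0, 0]], [[0, 0, 8], [0, 0, 0]], [[0, 0, 15], [0, 0, 0]], [[0, 0, 20], [0, 0, 0]], [[0, 0, 22], [0, 0, 0]], [[0, 0, 22], [0, 0, 0]], [[0, 0, 20], [0, 0, 0]], [[0, 0, 18], [0, 0, 0]], [[0, 0, 14], [0, 0, 0]], [[0, 0, 8], [0, 0, 0]], [[0, 0, 2], [0, 0, 0]], [[0, 0, 0], [0, 0, 0]]]}}

```text
t: 21.88
tool_pos: [0.6076, -0.2066, 0.207]
orientation: [-2.22, -2.221, 0.001]
force: [-0.1, -0.1, -0.9]
opening: 0.0533
gripper_force: 20.0
```

Request:
{"op": "apply_moves", "data": {"series": [[[0, 0, 2.5], [0, 0, 0]], [[0, 0, 2], [0, 0, 0]], [[0, 0, 1.5], [0, 0, 0]], [[0, 0, 1], [0, 0, 0]], [[0, 0, 0.5], [0, 0, 0]], [[0, 0, 0.5], [0, 0, 0]], [[0, 0, 0.5], [0, 0, 0]], [[0, 0, 0], [0, 0, 0]], [[0, 0, 0], [0, 0, 0]]]}}

```text
t: 22.63
tool_pos: [0.6079, -0.207, 0.1992]
orientation: [-2.221, -2.221, -0.0]
force: [0.7, 0.1, -1.1]
opening: 0.0536
gripper_force: 20.0
```

Request:
{"op": "apply_moves", "data": {"series": [[[0, 0, 0.5], [0, 0, 0]], [[0, 0, 0.5], [0, 0, 0]], [[0, 0, 0], [0, 0, 0]], [[0, 0, 0], [0, 0, 0]]]}}

```text
t: 22.97
tool_pos: [0.608, -0.2071, 0.1989]
orientation: [2.221, 2.221, 0.0]
force: [-2.6, 1.4, 6.4]
opening: 0.054
gripper_force: 20.0
```

Request:
{"op": "apply_moves", "data": {"series": [[[0, 0, 0], [0, 0, 0]], [[0, 0, 0], [0, 0, 0]], [[0, 0, 0], [0, 0, 0]], [[0, 0, 0], [0, 0, 0]], [[0, 0, 0], [0, 0, 0]], [[0, 0, -10], [0, 0, 0]], [[0, 0, -20], [0, 0, 0]], [[0, 0, -35], [0, 0, 0]], [[0, 0, -38], [0, 0, 0]], [[0, 0, -35], [0, 0, 0]], [[0, 0, -20], [0, 0, 0]], [[0, 0, 0], [0, 0, 0]]], "claw": 1}}

```text
t: 23.97
tool_pos: [0.6094, -0.2076, 0.3646]
orientation: [2.214, 2.214, 0.007]
force: [1.0, 0.5, 0.4]
opening: 0.0929
gripper_force: 0.0
```

Request:
{"op": "apply_moves", "data": {"series": [[[15, -6, 0], [0, 0, 0]], [[30, -13, 0], [0, 0, 0]], [[36, -15, 0], [0, 0, 0]], [[38, -16, 0], [0, 0, 0]], [[38, -16, 0], [0, 0, 0]], [[38, -16, 0], [0, 0, 0]], [[38, -16, 0], [0, 0, 0]], [[38, -16, 0], [0, 0, 0]], [[38, -16, 0], [0, 0, 0]], [[38, -16, 0], [0, 0, 0]], [[38, -16, 0], [0, 0, 0]], [[25, -11, 0], [0, 0, 0]]]}}

```text
t: 24.97
tool_pos: [0.4329, 0.2055, 0.3561]
orientation: [-2.219, -2.222, -0.0]
force: [1.3, -0.7, -0.3]
opening: 0.0932
gripper_force: 0.0
```

Request:
{"op": "apply_moves", "data": {"series": [[[12.5, -4.6, 0], [0, 0, 0]], [[0, 0, 8], [0, 0, 0]], [[0, 0, 15], [0, 0, 0]], [[0, 0, 20], [0, 0, 0]], [[0, 0, 20], [0, 0, 0]], [[0, 0, 12], [0, 0, 0]], [[0, 0, 5], [0, 0, 0]], [[0, 0, 0], [0, 0, 0]], [[0, 0, 0], [0, 0, 0]]]}}

```text
t: 25.72
tool_pos: [0.4306, 0.2152, 0.2766]
orientation: [2.222, 2.221, 0.0]
force: [-0.2, -0.6, 0.5]
opening: 0.093
gripper_force: 0.0
```

Run:
```python
from h import *
s=robot.read_state();print(np.round(s["tool_pos"],4),s["opening"])
p,d,c=shot("scene");cv2.imwrite("pics/s4.png",cv2.resize(p[150:330,110:430],None,fx=2,fy=2))
for k,v in pots(p,d,c,(140,195,170,250),(.608,-.207)).items():
    if k=="pink":print(k,*v)
for k,v in pots(p,d,c,(320,370,180,275),(.43,.215)).items():
    if k in("blue",):print(k,*v)
print(dish(p,c,(207,185,20)))
```

```text
[0.4306 0.2152 0.2766] 0.09297679959491188
pink 263 (array([ 0.6051, -0.2065]), np.float64(0.0041)) ztop 0.0558 lid [ 0.6078 -0.2057] [0.049 0.048]
blue 267 (array([0.427 , 0.2164]), np.float64(0.0009)) ztop 0.0558 lid [0.4322 0.2205] [0.06  0.052]
[ 0.4064 -0.244   0.0526  0.4059 -0.2441  0.0496  0.0505]
```

View pics/s4.png

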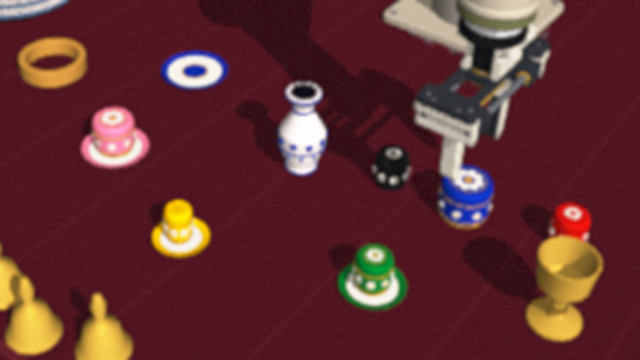

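Pink, yellow and green each stand centred on their dish. Now blue, the last.

Request:
{"op": "apply_moves", "data": {"series": [[[0, 0, 8], [0, 0, 0]], [[0, 0, 11], [0, 0, 0]], [[0, 0, 12], [0, 0, 0]], [[0, 0, 12], [0, 0, 0]], [[0, 0, 12], [0, 0, 0]], [[0, 0, 10], [0, 0, 0]], [[0, 0, 8], [0, 0, 0]], [[0, 0, 4], [0, 0, 0]], [[0, 0, 2], [0, 0, 0]], [[0, 0, 0], [0, 0, 0]], [[0, 0, 0], [0, 0, 0]]]}}

```text
t: 26.68
tool_pos: [0.4305, 0.2156, 0.1976]
orientation: [2.221, 2.221, 0.001]
force: [0.4, -0.2, -0.6]
opening: 0.0932
gripper_force: 0.0
```

Request:
{"op": "apply_moves", "data": {"series": [[[0, 0, 0], [0, 0, 0]], [[0, 0, 0], [0, 0, 0]], [[0, 0, 0], [0, 0, 0]], [[0, 0, 0], [0, 0, 0]], [[0, 0, 0], [0, 0, 0]], [[0, 0, 0], [0, 0, 0]], [[0, 0, 0], [0, 0, 0]], [[0, 0, 0], [0, 0, 0]], [[0, 0, 0], [0, 0, 0]], [[0, 0, 0], [0, 0, 0]]], "claw": 0, "newtons": 25}}

```text
t: 27.52
tool_pos: [0.4303, 0.2155, 0.1974]
orientation: [2.221, 2.221, 0.0]
force: [-0.5, -0.1, 3.5]
opening: 0.0637
gripper_force: 25.0
```

Request:
{"op": "apply_moves", "data": {"series": [[[0, 0, -5], [0, 0, 0]], [[0, 0, -10], [0, 0, 0]], [[0, 0, -15], [0, 0, 0]], [[0, 0, -20], [0, 0, 0]], [[0, 0, -25], [0, 0, 0]], [[0, 0, -25], [0, 0, 0]], [[0, 0, -22], [0, 0, 0]], [[0, 0, -15], [0, 0, 0]], [[0, 0, -9], [0, 0, 0]], [[0, 0, -4], [0, 0, 0]], [[0, 0, 0], [0, 0, 0]]]}}

```text
t: 28.43
tool_pos: [0.4304, 0.2155, 0.348]
orientation: [2.221, 2.221, 0.002]
force: [0.5, 1.0, -2.3]
opening: 0.0639
gripper_force: 25.0
```

Request:
{"op": "apply_moves", "data": {"series": [[[-15, -1, 0], [0, 0, 0]], [[-30, -2, 0], [0, 0, 0]], [[-38, -2, 0], [0, 0, 0]], [[-38, -2, 0], [0, 0, 0]], [[-38, -2, 0], [0, 0, 0]], [[-38, -2, 0], [0, 0, 0]], [[-38, -2, 0], [0, 0, 0]], [[-38, -2, 0], [0, 0, 0]], [[-38, -2, 0], [0, 0, 0]], [[-38, -2, 0], [0, 0, 0]], [[-38, -2, 0], [0, 0, 0]], [[-36, -1, 0], [0, 0, 0]]]}}

```text
t: 29.43
tool_pos: [0.4071, -0.2093, 0.3456]
orientation: [-2.22, -2.219, 0.001]
force: [1.7, 0.5, -2.8]
opening: 0.0637
gripper_force: 25.0
```

Request:
{"op": "apply_moves", "data": {"series": [[[-24, 0, 0], [0, 0, 0]], [[-11.5, 0, 0], [0, 0, 0]], [[0, 0, 8], [0, 0, 0]], [[0, 0, 15], [0, 0, 0]], [[0, 0, 20], [0, 0, 0]], [[0, 0, 22], [0, 0, 0]], [[0, 0, 22], [0, 0, 0]], [[0, 0, 20], [0, 0, 0]], [[0, 0, 14], [0, 0, 0]], [[0, 0, 8], [0, 0, 0]], [[0, 0, 4], [0, 0, 0]], [[0, 0, 0], [0, 0, 0]]]}}

```text
t: 30.43
tool_pos: [0.408, -0.2419, 0.2131]
orientation: [-2.219, -2.221, 0.0]
force: [0.6, 0.4, -2.3]
opening: 0.0637
gripper_force: 25.0
```

Request:
{"op": "apply_moves", "data": {"series": [[[-0.8, 0, 3], [0, 0, 0]], [[0, 0, 3], [0, 0, 0]], [[0, 0, 2], [0, 0, 0]], [[0, 0, 2], [0, 0, 0]], [[0, 0, 1], [0, 0, 0]], [[0, 0, 0.5], [0, 0, 0]], [[0, 0, 0.5], [0, 0, 0]], [[0, 0, 0.5], [0, 0, 0]], [[0, 0, 0], [0, 0, 0]], [[0, 0, 0], [0, 0, 0]]]}}

```text
t: 31.27
tool_pos: [0.4083, -0.2439, 0.2018]
orientation: [2.221, 2.221, 0.0]
force: [0.0, 0.1, -3.0]
opening: 0.0637
gripper_force: 25.0
```

Request:
{"op": "apply_moves", "data": {"series": [[[0, 0, 0.5], [0, 0, 0]], [[0, 0, 0.5], [0, 0, 0]], [[0, 0, 0], [0, 0, 0]], [[0, 0, 0], [0, 0, 0]]]}}

```text
t: 31.6
tool_pos: [0.4084, -0.2439, 0.2014]
orientation: [2.221, 2.221, -0.0]
force: [-2.6, 2.7, 5.4]
opening: 0.0638
gripper_force: 25.0
```

Contact. Release and rise, then check from both cameras.

Request:
{"op": "apply_moves", "data": {"series": [[[0, 0, 0], [0, 0, 0]], [[0, 0, 0], [0, 0, 0]], [[0, 0, 0], [0, 0, 0]], [[0, 0, 0], [0, 0, 0]], [[0, 0, 0], [0, 0, 0]], [[0, 0, -10], [0, 0, 0]], [[0, 0, -20], [0, 0, 0]], [[0, 0, -35], [0, 0, 0]], [[0, 0, -38], [0, 0, 0]], [[0, 0, -35], [0, 0, 0]], [[0, 0, -20], [0, 0, 0]], [[0, 0, 0], [0, 0, 0]]], "claw": 1}}

```text
t: 32.6
tool_pos: [0.4095, -0.2447, 0.3657]
orientation: [2.214, 2.214, 0.002]
force: [0.1, -0.7, 0.9]
opening: 0.0927
gripper_force: 0.0
```

Request:
{"op": "apply_moves", "data": {"series": [[[-25, 0, -8], [0, 0, 0]], [[-30, 0, 0], [0, 0, 0]], [[-30, 0, 0], [0, 0, 0]], [[-30, 0, 0], [0, 0, 0]], [[-30, 0, 0], [0, 0, 0]], [[-25, 0, 0], [0, 0, 0]], [[0, 0, 0], [0, 0, 0]], [[0, 0, 0], [0, 0, 0]]]}}

```text
t: 33.27
tool_pos: [0.4078, -0.4146, 0.3658]
orientation: [-2.222, -2.218, -0.0]
force: [-0.0, 0.8, -0.5]
opening: 0.0932
gripper_force: 0.0
```

Run:
```python
from h import *
p,d,c=shot("scene");t=shot("top")[0]
cv2.imwrite("pics/s5.png",np.hstack([cv2.resize(p[150:330,110:430],None,fx=1.25,fy=1.25),t[120:345,140:400]]))
for k,w,n in(("blue",(180,240,150,210),(.408,-.243)),("pink",(140,195,170,250),(.608,-.207)),("green",(260,330,240,320),(.606,.1965)),("yellow",(170,230,230,290),(.682,-.0255))):print(k,*pots(p,d,c,w,n)[k])
```

```text
blue 285 (array([ 0.4054, -0.2433]), np.float64(0.0016)) ztop 0.0603 lid [ 0.4103 -0.2402] [0.057 0.058]
pink 267 (array([ 0.6055, -0.2068]), np.float64(0.0034)) ztop 0.0562 lid [ 0.6072 -0.205 ] [0.047 0.048]
green 255 (array([0.6033, 0.1975]), np.float64(0.0097)) ztop 0.0537 lid [0.6063 0.1979] [0.041 0.04 ]
yellow 219 (array([ 0.6805, -0.0267]), np.float64(0.0031)) ztop 0.0533 lid [ 0.6835 -0.024 ] [0.028 0.029]
```

View pics/s5.png

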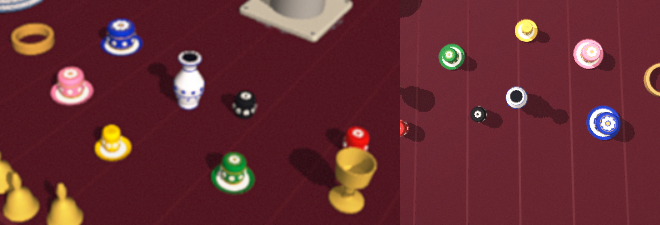

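All four pots stand upright on the dish of their own colour. In the scene image, the blue fit (0.4054,-0.2433) matches its dish (0.406,-0.244). Handing in.

```bash
python3 -c "
from plant import robot
print(robot.close_job())"
```

```text
the job is handed in; nothing more can be done
None
```

The job is handed in: the last check showed all four pots upright and centred on the dishes of their own colour to within about 3 mm, with no sign that the vase or goblet had moved; the hand-in returned no verdict.

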